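# Grinding wheel off its hook and into the wheel drawer

## Robot

A 6-joint arm with a two-finger parallel gripper is mounted at the origin on the work surface. World frame = base frame: x ahead of the robot, y to its left, z up, the work surface at z = 0. Lengths are in m, angles in rad, forces in N, time in s.
With the tool pointing down it reaches from about 0.35 to 0.95 m from the base axis. Payload 17.4 kg.
Tool frame: the origin (TCP) lies between the finger pads; the fingertips stand 22 mm ahead of it and the grasp point (between the pads) lies 3 mm ahead of it (arm.nose_length is the distance from the TCP to the fingertips, in m); z points along the fingers, y is the line along which they close (so a half turn about z gives the same grasp; the last joint's range is limited). The gripper opens to 93 mm and grips with 3 to 60 N. Pads are 15 mm wide; open, the fingers measure 128 mm over their backs; the gripper's body (75 mm by 188 mm) begins 65 mm behind the grasp point.
Start: joints at [-1.315, 0.116, 1.442, -0, 1.584, -0.038], TCP at [0.195, -0.646, 0.202] pointing down, gripper open.
Joint ranges: [-2.83, 2.83], [-0.83, 2.19], [0.07, 2.5], [-1.14, 4.28], [0.01, 3], [-2.97, 2.97]. Speed limits (rad/s): [1.89, 1.89, 2.22, 3.14, 3.14, 3.14].

## Interface

Orientations are given as a 3x3 rotation matrix whose columns are the frame's x, y, z axes.
In Python, from bench import arm gives the robot as it stands.
- The arm moves only by the shell command python3 -m crank 'ROWS'. ROWS is JSON, a list of rows, each a list of 5 numbers: the opening, from 0 (shut) to 1 (fully open), then the shift along the tool's x, y, z normalised to -1 to 1, where 1 is 400 mm, then the turn about the tool's z normalised to -1 to 1, where 1 is pi rad. In form: [[hand, x, y, z, twist], ...]. A call has 1 to 8 rows; each row shifts and turns the commanded pose from where the row before left it, along the tool's axes as they then stand; what a row does not reach is not made up. A row lasts 1/10 s, in which the tool goes at most 50 mm and 8.59 degrees, less where a joint would pass 70% of its speed; a pose out of reach is approached as far as the arm can. A call with a number of a shift or a turn outside -1 to 1 is refused whole. A call with a gripper value outside its range is refused whole. The fingers move at their own pace and stop on an object; the grip force is fixed at half the most. Time passes only in rows, so rows that do not move let the fingers close. It gives the time, the measured TCP pose, the force, the opening and the grip force at its end, in the units of the state.
- arm.observe(): the state, without advancing time (a new reading comes with each control period).
- arm.read_camera(name): name is "scene" or "top"; returns the picture (420x560x3 uint8, red, green, blue); there is no depth.
- arm.calibration(name): a dict with "camera_matrix" (3x3 intrinsics, pixels), "k1" (the pictures are not rectified: a ray, as slopes to the right and down, at radius r is drawn at 1 + k1 r^2 times it, then the intrinsics apply), "T" (4x4, takes a point from camera to world coordinates). Camera axes: x right, y up, looking along -z (the intrinsics and any distortion apply to the point x, -y, -z); pixel columns grow to the right and rows downward; lengths in m; the calibration is good to about 2 mm. A picture is of the moment at which its call begins. calibration takes no time and is no camera call.
- arm.sign_off(): hands the job in; it is judged then, once.
Trained networks look in the newest picture that a camera, given by its name, has taken for a name from the list of things; names that differ only in an ending like _2 or _b are one class to them, and where a whole thing is asked for, a point or a joint stands for the part that bears it (a point fixed in the world has none). Each returns a list of dicts, best first, with "conf" (0 to 1); they miss things now and then, are a little off and sometimes report something else, mostly with a low value. They report only what shows in the picture. A call takes as long as a camera call.
- arm.spot_in(camera, query): "box" ([left, top, right, bottom] in pixels, round what is visible of it).
The state is a dict: "time": time; "qpos": joint angles; "qvel": joint speeds; "joint_torque": joint torques, N m; "position": TCP position; "tool_rot": TCP orientation; "contact_force": force on the tool from outside, world axes, zero at the start; "wrist_torque": the same for the moment, N m; "opening": opening from 0.0 (shut) to 1.0 (fully open); "grasp_force": force on a finger pad.
Only numpy, scipy, OpenCV 4.12 (cv2) and the standard library are available. Lean on these libraries where they do the work, as an engineer would, in place of code of your own. Each camera call takes 0.05 s, during which the arm holds its last target. There are 200 camera calls.

## Task

Pull the drawer of the blue wheel cabinet out until it stops. Then lift the white grinding wheel with the blue label up and off its hook and stand it on edge in the empty front slot of the drawer. The wheel is brittle: never press or knock it with more than 40 N against the hook stand or the cabinet, and leave everything else where it is.

Things in the scene. Friction and masses are not known exactly. Their poses are not given: they have to be found in the camera images.
- wheel: The wheel to move: white abrasive disc, blue label ring on both faces, 125 mm diameter, 16 mm thick, bore 32 mm, 0.3 to 0.6 kg. Origin at its centre, x along its axle (at the start level, pointing away from the robot), z up. It hangs by its bore on one of the two hooks; 46 mm of disc stand above the hook bar: pinch it there from above, across its faces.
- wheel_red: Another wheel of the same size, brown with a red label ring, hanging on the other hook. Leave it hanging. Origin and axes as for the first.
- stand: Grey fixed stand, origin on the table under the front of its cross bar, z up; its two hooks point along its own -x (roughly to the robot), at y = +85 and -85 mm. Cross bar 240 mm wide in y, top at z 185 mm, front face at x = 0; base plate 100 x 300 x 12 mm.
- hook_left (a point): On top of the +y hook's bar (z 180 mm), 60 mm out from the cross bar; stand's axes. Hook: level round bar 10 mm thick from the cross bar to 100 mm out, ending in an upright lip 10 mm thick, its tip 17 mm above the bar's top.
- hook_right (a point): The same on the -y hook. On either hook the wheel must rise over 17 mm to pass the lip, but at 22 mm the lower edge of its bore meets the underside of the bar: lift until it touches, go back 2 to 3 mm, then draw it level along the hook and off.
- cabinet: Blue fixed steel cabinet, 240 deep (x) x 220 wide (y) x 185 mm high, origin on the table under the middle of its open front, z up; the front faces its own -x (roughly to the robot) and holds one drawer.
- drawer (a joint): How far the drawer is out (m), 0 closed, growing as it slides to the cabinet's -x. It starts 0 to 30 mm open. Its travel is somewhere between 120 and 160 mm: pull until the stop is felt. Sliding takes about 4 N.
- handle (a point): Middle of the drawer's steel bar handle: round bar 10 mm thick, 120 mm long along y, 45 mm in front of the grey front panel, at z 150 mm (35 mm below the cabinet's top); cabinet's axes. Take it from above, one finger in front, one behind. The front panel's top edge is at z 165 mm.
- slot (a point): Where the wheel's centre rests in the drawer's empty front slot (moves with the drawer; cabinet's axes), z 89 mm, 75 mm behind the front panel's inner face. Slot: along y in a black rack, 22 mm wide in x, walls 165 mm long, tops 4 mm below this point, edges rounded 8 mm; two white rails carry the wheel and centre it in y. A fixed green wheel of the same size stands 60 mm farther in.
- spray_bottle: White spray bottle with red head (not the black-headed one), 76 mm wide, 207 mm high, standing behind on the table, origin under its foot. Leave it.
- flange: Dark steel wheel flange, 84 mm wide, 26 mm high, lying on the table near the robot, origin under its centre. Leave it.
- wrench: Steel open-end wrench, 180 mm long, lying on the right of the table, origin at its middle. Leave it.
- cone_part: Dark cone-shaped part, 60 mm wide, 55 mm high, on the left of the table, origin under its centre. Leave it.

How it is judged:
On the way, in this order (a step that is already met when the one before it is completed fails the run):
1. the drawer is pulled out to its stop (within 5 mm) (value of joint drawer above 0.14 m), for 0.2 s.
2. the white wheel has been lifted off its hook: its centre is over 125 mm in front of the stand's cross bar, still held higher than 120 mm and not touching the stand (x of wheel in the frame of stand below -0.125 m and height (world z) of wheel above 0.12 m and contact force between wheel and stand below 0.3 N), for 0.1 s.
At the end, for the whole second after the job is handed in: Drawer at its stop (within 5 mm); white wheel released, at rest on edge in the front slot, down on the rails: centre within 10 mm in x, 8 mm in y, 5 mm in height of the slot point, axle within 11 degrees of the drawer's x. Red wheel within 20 mm, other bystanders within 30 mm of their start (value of joint drawer above 0.14 m and x of wheel in the frame of slot between -0.01 and 0.01 m and y of wheel in the frame of slot between -0.008 and 0.008 m and z of wheel in the frame of slot between -0.005 and 0.005 m and angle between the x axis of wheel and the x axis of slot, either way round below 0.2 rad and linear speed of wheel below 0.02 m/s and angular speed of wheel below 0.2 rad/s and distance of wheel_red from where it was at the start of the episode below 0.02 m and distance of each of spray_bottle, flange, wrench, cone_part from where it was at the start of the episode below 0.03 m); the robot touches nothing.
It fails at once if the white wheel is pressed or knocked against the hook stand with more than 40 N (contact force between wheel and stand above 40 N).
It fails at once if the white wheel is pressed or knocked against the cabinet or its drawer with more than 40 N (contact force between wheel and cabinet above 40 N).
It fails at once if the white wheel is dropped or laid on the table (centre below 75 mm) (height (world z) of wheel below 0.075 m).
It fails at once if the red-label wheel is shifted by more than 20 mm (distance of wheel_red from where it was at the start of the episode above 0.02 m).
It fails at once if a bystander (spray bottle, flange, wrench, cone part) is shifted by more than 30 mm (distance of any of spray_bottle, flange, wrench, cone_part from where it was at the start of the episode above 0.03 m).
It also fails if it takes over 72 s, if anything falls off the work surface, if the arm or the gripper's body presses on something with over 40 N, if the wrist force passes 120 N, or if a joint passes its speed limit or range.

## Working session

There is one attempt and no reset: what is moved stays moved. The work goes in short steps, Python scripts to look and compute and a shell command to move; the robot and the scene stay as the last step left them, time stands still between calls to the robot, and variables do not carry over. Pictures are saved under pics/ and viewed, at most 10 in all, crops included, and the job is handed in when it is done.

```bash
mkdir -p pics; cat > h.py <<'E'
import numpy as np, cv2
from bench import arm
def save(c,n):
    im=arm.read_camera(c); cv2.imwrite(f'pics/{n}.png',im[:,:,::-1]); return im
E
python3 - <<'E'
from h import *
for c in('scene','top'):
    im=save(c,c+'0'); k=arm.calibration(c); print(c,np.round(k['camera_matrix'],1).tolist(),k['k1'],np.round(k['T'],3).tolist())
    for q in ['wheel','wheel_red','stand','hook_left','cabinet','drawer','handle','slot','spray_bottle','flange','wrench','cone_part']:
        print(q,[(np.round(d['box']).tolist(),round(d['conf'],2)) for d in arm.spot_in(c,q)[:3]])
s=arm.observe();print(s['time'],s['position'],s['tool_rot'],s['opening'])
E
```

```text
scene [[406.1, 0.0, 285.2], [0.0, 406.1, 209.9], [0.0, 0.0, 1.0]] 0.019245046552256825 [[0.7, -0.558, 0.447, 1.02], [0.715, 0.537, -0.448, -0.519], [0.01, 0.633, 0.774, 0.935], [0.0, 0.0, 0.0, 1.0]]
wheel [([168.0, 230.0, 222.0, 277.0], 0.86)]
wheel_red [([231.0, 194.0, 275.0, 238.0], 0.64)]
stand [([181.0, 197.0, 308.0, 339.0], 0.96)]
hook_left [([182.0, 200.0, 308.0, 339.0], 0.57)]
cabinet [([350.0, 128.0, 485.0, 254.0], 0.75)]
drawer [([347.0, 132.0, 390.0, 210.0], 0.62)]
handle [([345.0, 130.0, 389.0, 212.0], 0.79)]
slot [([349.0, 131.0, 391.0, 210.0], 0.58)]
spray_bottle [([349.0, 238.0, 377.0, 298.0], 0.56), ([347.0, 131.0, 389.0, 207.0], 0.38)]
flange [([241.0, 190.0, 265.0, 209.0], 0.73)]
wrench [([98.0, 280.0, 159.0, 314.0], 0.67)]
cone_part [([308.0, 133.0, 325.0, 147.0], 0.47)]
top [[392.4, 0.0, 279.8], [0.0, 392.4, 208.4], [0.0, 0.0, 1.0]] -0.0681518241619417 [[-0.103, 0.97, -0.219, 0.354], [-0.995, -0.101, 0.02, -0.07], [-0.002, 0.22, 0.976, 1.111], [0.0, 0.0, 0.0, 1.0]]
wheel [([344.0, 205.0, 396.0, 225.0], 0.72)]
wheel_red [([274.0, 210.0, 324.0, 225.0], 0.73)]
stand [
[... 203 characters left out ...]
.72)]
drawer [([101.0, 187.0, 198.0, 242.0], 0.82)]
handle [([102.0, 188.0, 195.0, 240.0], 0.56), ([134.0, 307.0, 156.0, 326.0], 0.22)]
slot [([100.0, 190.0, 194.0, 240.0], 0.75), ([275.0, 208.0, 328.0, 224.0], 0.64)]
spray_bottle [([235.0, 116.0, 265.0, 160.0], 0.68)]
flange [([249.0, 271.0, 275.0, 305.0], 0.92)]
wrench [([391.0, 232.0, 436.0, 289.0], 0.77), ([344.0, 206.0, 394.0, 226.0], 0.37)]
cone_part [([133.0, 307.0, 152.0, 328.0], 0.61), ([235.0, 118.0, 268.0, 164.0], 0.2)]
1.3 [ 0.19545252 -0.64609152  0.2023495 ] [[ 9.57164188e-01  2.89545708e-01  8.60828657e-06]
 [ 2.89545709e-01 -9.57164188e-01 -9.50804546e-06]
 [ 5.48652987e-06  1.15932530e-05 -1.00000000e+00]] 1.0007459561125411
```

```bash
python3 - <<'E'
import cv2
a=cv2.imread('pics/top0.png')[95:255,60:410]; cv2.imwrite('pics/topc.png',cv2.resize(a,None,fx=2.28,fy=2.28,interpolation=cv2.INTER_CUBIC))
a=cv2.imread('pics/scene0.png')[120:350,160:490]; cv2.imwrite('pics/scenec.png',cv2.resize(a,None,fx=2.4,fy=2.4,interpolation=cv2.INTER_CUBIC))
E
```

```text
(no output)
```

View pics/topc.png

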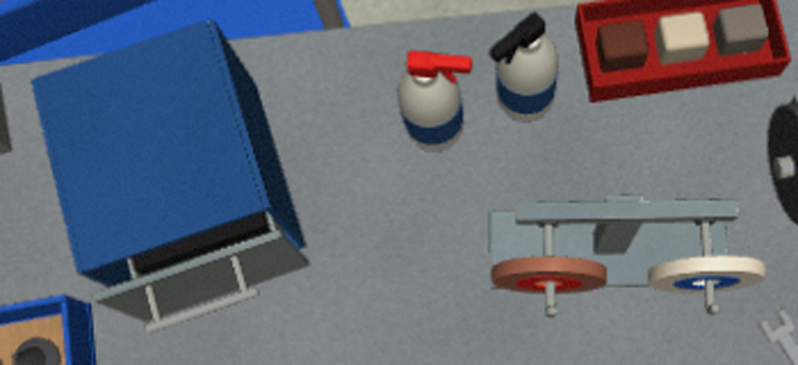

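View pics/scenec.png

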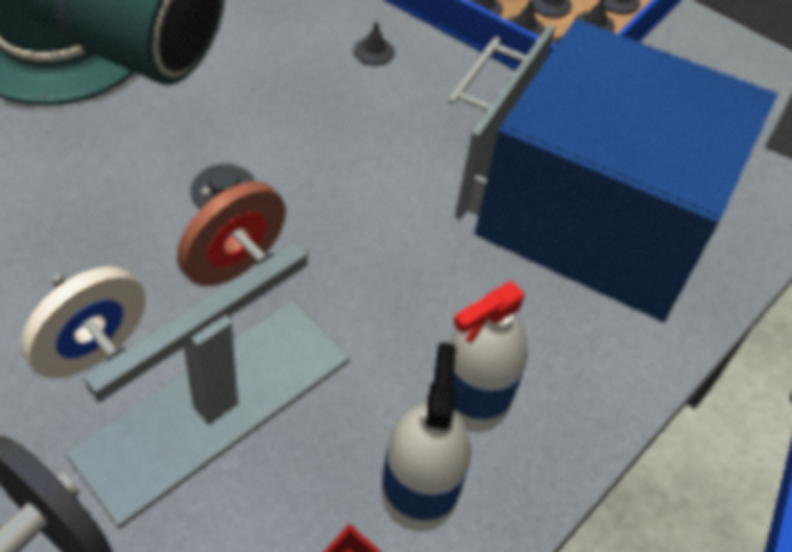

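The pictures (top crop ×2.28, scene crop ×2.4) show the cabinet on the left, with handle ends at about (148,326) and (256,293) in the top crop. The white wheel is on the −y hook, centred near (707,272). Next I fit the poses and overlay them.

```bash
cat >> h.py <<'E'
from scipy.optimize import least_squares
CAL={c:arm.calibration(c) for c in('scene','top')}
def proj(c,P):
    k=CAL[c];T=np.array(k['T']);p=(np.atleast_2d(P)-T[:3,3])@T[:3,:3]
    s=np.c_[p[:,0],-p[:,1]]/-p[:,2:3]; s=s*(1+k['k1']*(s**2).sum(1,keepdims=True))
    K=np.array(k['camera_matrix']); return s@K[:2,:2].T+K[:2,2]
def Rz(a): c,s=np.cos(a),np.sin(a); return np.array([[c,-s,0],[s,c,0],[0,0,1]])
def disc(p,yaw,r=.0625,t=.016):
    a=np.linspace(0,2*np.pi,60,endpoint=False); L=[np.c_[np.full(60,x),r*np.cos(a),r*np.sin(a)] for x in(-t/2,t/2)]
    return np.vstack(L)@Rz(yaw).T+p
def box(c,P): q=proj(c,P); return np.r_[q.min(0),q.max(0)]
E
cat > fit.py <<'E'
from h import *
t=lambda *q:np.array(q)/2.28+[60,95]
s=lambda *q:np.array(q)/2.4+[160,120]
def fit(pts,obs,x0):
    # pts(p) local points ; params x,y,z,yaw,extras
    f=lambda p:np.concatenate([(proj(c,pts(p)@Rz(p[3]).T+p[:3])-o).ravel() for c,o in obs.items()])
    r=least_squares(f,x0,loss='soft_l1'); print(np.round(r.x,4),'res',np.round(f(r.x),1)); return r.x
h,w=.185,.11
C=fit(lambda p:np.array([[0,w,h],[0,-w,h],[.24,w,h],[.24,-w,h]]),
 {'top':t((80,274),(268,212),(35,80),(210,22)),'scene':s((583,22),(503,132),(776,95),(718,220))},[.5,.3,0,.2])
H=fit(lambda p:np.array([[0,.06,0],[0,-.06,0]]),{'top':t((148,326),(256,293)),'scene':s((497,42),(455,97))},[.4,.3,.15,.2])
S=fit(lambda p:np.array([[0,.12,h],[0,-.12,h]]),{'top':t((517,221),(737,217)),'scene':s((302,247),(87,378))},[.5,-.1,0,0])
dt={}
for n,bt,bs in(('wheel',[344,205,396,225],[168,230,222,277]),('wheel_red',[274,210,324,225],[231,194,275,238])):
    f=lambda p:np.r_[box('top',disc(p[:3],S[3]))-bt,box('scene',disc(p[:3],S[3]))-bs]
    r=least_squares(f,[.4,-.2,.16],loss='soft_l1');print(n,np.round(r.x,4),np.round(f(r.x),1), 'in stand',(r.x-S[:3])@Rz(S[3])); dt[n]=r.x
d=(H[:3]-C[:3])@Rz(C[3]);print('handle in cab',d)
for c,(x0,y0,x1,y1) in{'top':(60,95,410,255),'scene':(160,120,490,350)}.items():
    a=cv2.resize(cv2.imread(f'pics/{c}0.png')[y0:y1,x0:x1],None,fx=2.28,fy=2.28,interpolation=cv2.INTER_CUBIC)
    def poly(P,col):
        q=((proj(c,P)-[x0,y0]+.5)*2.28).astype(int);cv2.polylines(a,[q],True,col,1)
    for n in dt:
        D=disc(dt[n],S[3]);poly(D[:60],(0,255,0));poly(D[60:],(0,255,255))
    L=lambda p,Q:np.array(Q)@Rz(p[3]).T+p[:3]
    poly(L(C,[[0,w,h],[0,-w,h],[.24,-w,h],[.24,w,h]]),(0,255,0));poly(L(H,[[0,.06,0],[0,-.06,0]]),(0,0,255))
    poly(L(S,[[0,.12,h],[0,-.12,h]]),(0,0,255))
    for y in(.085,-.085): poly(L(S,[[0,y,.18],[-.1,y,.18],[-.1,y,.197]]),(255,0,255))
    cv2.imwrite(f'pics/ov_{c}.png',a)
E
python3 fit.py
python3 - <<'E'
import cv2,numpy as np
a=cv2.imread('pics/ov_top.png');b=cv2.imread('pics/ov_scene.png')
cv2.imwrite('pics/ov.png',np.vstack([a[:,:].copy()]))
E
```

```text
[ 0.6205  0.2653 -0.0102  0.2339] res [-2.1  0.2 -0.3 -1.2 -2.2  0.8  0.7 -0.4 -2.9 -0.3 -1.9 -0.   0.7  0.5
 -0.1  2.1]
[0.5483 0.2438 0.1483 0.2149] res [ 0.2 -0.1 -1.4 -0.3  0.  -0.3 -1.6  0.5]
[ 0.5955 -0.2277 -0.0085 -0.1014] res [-1.4 -1.4 -1.1  0.1 -1.6 -0.4 -0.9  0.7]
wheel [ 0.528  -0.3079  0.1674] [-0.4  0.5 -0.4 -2.7 -0.2 -0.1 -0.8  0.1] in stand [-0.05904671 -0.08668082  0.17591382]
wheel_red [ 0.5365 -0.1371  0.1605] [ 0.6  0.1  1.5  1.3  0.8 -0.4  2.6  0.2] in stand [-0.06785283  0.08412024  0.16898424]
handle in cab [-0.07526268 -0.00413294  0.15846918]
```

View pics/ov_top.png

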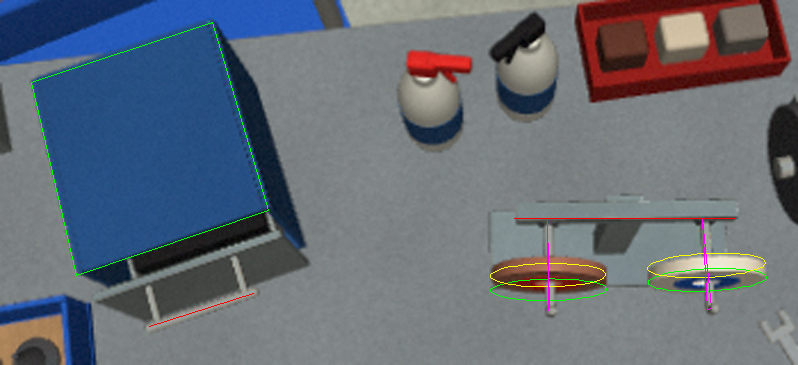

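View pics/ov_scene.png

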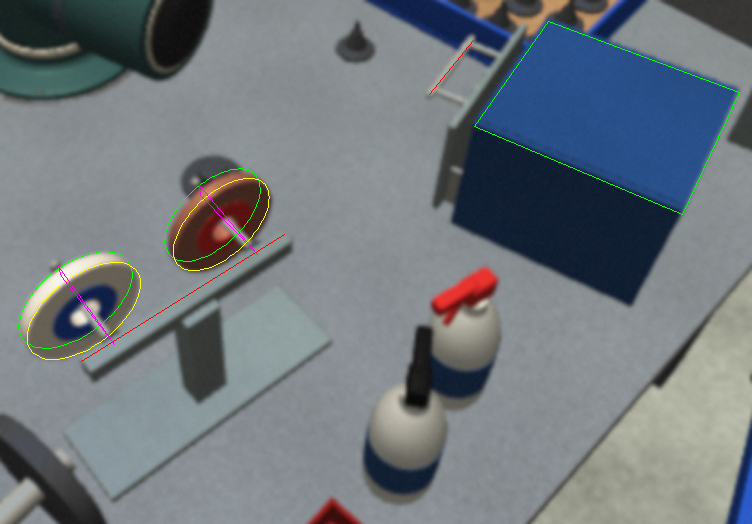

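The overlays match to about 1 px: the handle line lies on the bar, and the wheel ellipses lie on the discs in both views. I'll refine the stand fit using the lip tips, and start moving by raising and turning.

```bash
cat >> h.py <<'E'
def need(target,yaw):
    "what is left to go, in tool axes and row units"
    s=arm.observe();R=np.array(s['tool_rot']);y=np.arctan2(R[1,0],R[0,0])
    d=R.T@(np.array(target)-s['position'])/.4
    print('t',round(s['time'],2),'pos',np.round(s['position'],4),'yaw',round(y,4),'F',np.round(s['contact_force'],1),'open',round(s['opening'],3),'| need xyz',np.round(d,4),'twist',round(-(yaw-y)/np.pi,4))
E
cat > fit2.py <<'E'
from fit import *
L=lambda p:np.array([[0,.12,h],[0,-.12,h],[-.1,.085,.197],[-.1,-.085,.197]])
def f(p):
    P=L(p)@Rz(p[2]).T+[p[0],p[1],0]
    return np.r_[(proj('top',P)-t((517,221),(737,217),(551,312),(712,310))).ravel(),(proj('scene',P[[0,1,3]])-np.vstack([s((302,247),(87,378)),np.array([[53,263]])/2.28+[160,120]])).ravel()]
r=least_squares(f,[.6,-.23,-.1]);print('stand',r.x,np.round(f(r.x),1)); S2=r.x
bt,bs=[344,205,396,225],[168,230,222,277]
g=lambda p:np.r_[box('top',disc(np.r_[p[:2],.164],p[2]))-bt,box('scene',disc(np.r_[p[:2],.164],p[2]))-bs]
r=least_squares(g,[.53,-.3,S2[2]],loss='soft_l1');print('wheel',r.x,np.round(g(r.x),1),'in stand',(np.r_[r.x[:2],0]-[*S2[:2],0])@Rz(S2[2]))
need([.548,.244,.25],.224+np.pi/2)
E
python3 fit2.py | tail -3
python3 -m crank '[[1,0,0,-0.05,-0.047],[1,0,0,-0.1,-0.047],[1,0,0,-0.1,-0.047],[1,0,0,-0.1,-0.047],[1,0,0,0,-0.047],[1,0,0,0,-0.047],[1,0,0,0,-0.047],[1,0,0,0,-0.047]]'
python3 -m crank '[[1,0,0,0,-0.047],[1,0,0,0,-0.047],[1,0,0,0,0]]'
python3 -c "
from h import *
need([.548,.244,.3],.224+np.pi/2)"
```

```text
stand [ 0.59424189 -0.22836609 -0.09171871] [-1.  -1.4  0.1 -0.8 -0.4 -1.9  0.7 -2.  -2.5 -3.1 -1.9 -1.1  0.4 -1. ]
wheel [ 0.526688   -0.30767631 -0.13899424] [-0.5  1.3 -0.9 -1.9 -0.5  0.8 -0.5 -0. ] in stand [-0.06000591 -0.08516414  0.        ]
t 1.3 pos [ 0.1955 -0.6461  0.2023] yaw 0.2938 F [ 0.4  0.3 -0.1] open 1.001 | need xyz [ 1.4879 -1.8747 -0.1191] twist -0.4778
time: 2.1
position: [0.1955, -0.6461, 0.3424]
tool_rot: [[0.09, 0.996, 0.0], [0.996, -0.09, 0.0], [0.0, 0.0, -1.0]]
contact_force: [-0.4, 0.5, -0.6]
opening: 0.998
grasp_force: 0.0
time: 2.4
position: [0.1955, -0.6461, 0.3424]
tool_rot: [[-0.201, 0.98, -0.0], [0.98, 0.201, 0.0], [0.0, 0.0, -1.0]]
contact_force: [-0.5, -1.4, -0.1]
opening: 0.998
grasp_force: 0.0
t 2.4 pos [ 0.1955 -0.6461  0.3424] yaw 1.7731 F [-0.5 -1.4 -0.1] open 0.998 | need xyz [2.0027 1.3105 0.1059] twist -0.0069
```

```bash
python3 -m crank '[[1,0.08,0.052,0,-0.007],[1,0.08,0.052,0,0],[1,0.08,0.052,0,0],[1,0.08,0.052,0,0],[1,0.08,0.052,0,0],[1,0.08,0.052,0,0],[1,0.08,0.052,0,0],[1,0.08,0.052,0,0]]' >/dev/null
python3 -m crank '[[1,0.08,0.052,0,0],[1,0.08,0.052,0,0],[1,0.08,0.052,0,0],[1,0.08,0.052,0,0],[1,0.08,0.052,0,0],[1,0.08,0.052,0,0],[1,0.08,0.052,0,0],[1,0.08,0.052,0,0]]' >/dev/null
python3 -m crank '[[1,0.08,0.052,0,0],[1,0.08,0.052,0,0],[1,0.08,0.052,0,0],[1,0.08,0.052,0,0],[1,0.08,0.052,0,0],[1,0.08,0.052,0,0],[1,0.08,0.052,0,0],[1,0,0,0,0]]' >/dev/null
python3 -c "
from h import *
need([.548,.244,.153],.224+np.pi/2)"
```

```text
t 4.8 pos [0.5018 0.1799 0.3413] yaw 1.7903 F [-0.   0.1  0.1] open 1.001 | need xyz [0.131  0.1483 0.4705] twist -0.0014
```

```bash
python3 -m crank '[[0.33,0.065,0.074,0,0],[0.33,0.066,0.074,0,0],[0.33,0,0,0.1,0],[0.33,0,0,0.1,0],[0.33,0,0,0.07,0],[0.33,0,0,0,0]]' |tail -4
python3 -c "
from h import *
need([.548,.244,.153],.224+np.pi/2)"
```

```text
tool_rot: [[-0.216, 0.976, -0.005], [0.976, 0.216, -0.002], [-0.001, -0.006, -1.0]]
contact_force: [0.0, 0.2, 0.1]
opening: 0.529
grasp_force: 0.0
t 5.4 pos [0.5462 0.2399 0.2304] yaw 1.7884 F [0.  0.2 0.1] open 0.529 | need xyz [0.0093 0.0076 0.1935] twist -0.002
```

```bash
python3 -c "
from h import *
a=save('top','t1')[180:330,80:230]; b=save('scene','s1')[100:250,300:450]
cv2.imwrite('pics/v1.png',cv2.resize(np.hstack([a,b])[:,:,::-1],None,fx=2.6,fy=2.6,interpolation=cv2.INTER_CUBIC))"
```

```text
(no output)
```

View pics/v1.png

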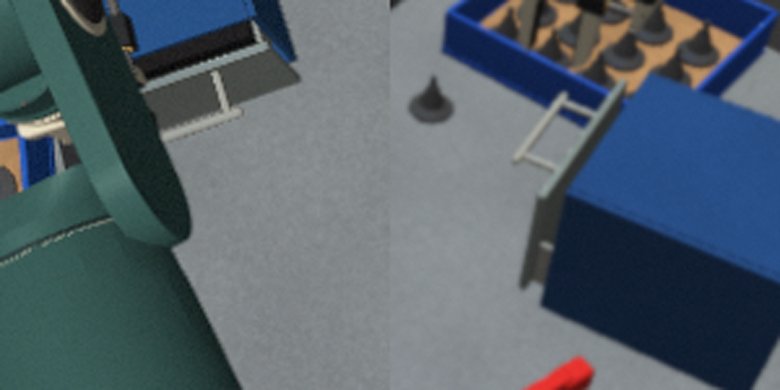

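The arm hides most of the handle in the top view. In the scene crop the handle stands free at about (540,130), with the fingers above it. I let the fingers narrow, then descend watching the force.

```bash
python3 -m crank '[[0.33,0.009,0.008,0,0],[0.33,0,0,0,0],[0.33,0,0,0,0],[0.33,0,0,0.05,0],[0.33,0,0,0.05,0],[0.33,0,0,0.05,0],[0.33,0,0,0.043,0],[0.33,0,0,0,0]]' |tail -5
python3 -m crank '[[0,0,0,0,0],[0,0,0,0,0],[0,0,0,0,0],[0,0,0,0,0],[0,0,0,0,0]]' |tail -5
python3 -c "
from h import *
need([.548,.244,.153],.224+np.pi/2)"
```

```text
position: [0.5491, 0.2448, 0.155]
tool_rot: [[-0.22, 0.976, -0.003], [0.976, 0.22, -0.001], [-0.0, -0.003, -1.0]]
contact_force: [-0.2, 0.7, -0.3]
opening: 0.329
grasp_force: 0.0
position: [0.5499, 0.2451, 0.1575]
tool_rot: [[-0.22, 0.976, 0.0], [0.976, 0.22, 0.0], [0.0, 0.0, -1.0]]
contact_force: [0.9, -0.1, 1.1]
opening: 0.006
grasp_force: 0.0
t 6.8 pos [0.5499 0.2451 0.1575] yaw 1.7923 F [ 0.9 -0.1  1.1] open 0.006 | need xyz [-0.0017 -0.0053  0.0113] twist -0.0008
```

```bash
python3 -c "
from h import *
save('top','t2');b=save('scene','s2')[80:220,290:430]
cv2.imwrite('pics/v2.png',cv2.resize(b[:,:,::-1],None,fx=4.2,fy=4.2,interpolation=cv2.INTER_CUBIC))
s=arm.observe();print(s['opening'],s['grasp_force'],s['position'],arm.nose_length)
print(proj('scene',s['position']),proj('scene',np.array(s['position'])-[0,0,.022]))"
```

```text
0.0055265709806505406 0.0 [0.54983805 0.24511788 0.15731494] 0.022
[[358.99871595 146.44426512]] [[357.84164758 152.20187885]]
```

View pics/v2.png

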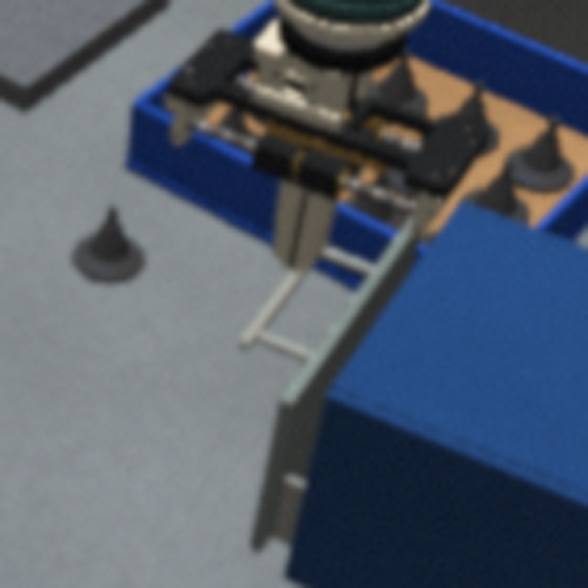

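The fingertips end at scene pixel (360,144), but the TCP reading predicts (358,152). So the tips don't straddle the bar where I expected. I'll check what offset explains it.

```bash
python3 -c "
from h import *
p=np.array(arm.observe()['position'])-[0,0,.022]
for d in ([0,0,0],[.01,0,0],[0,.01,0],[0,0,.01]): print(d,proj('scene',p+d)[0],proj('top',p+d)[0])
a=cv2.imread('pics/t2.png')[190:270,90:200]
b=cv2.imread('pics/top0.png')[190:270,90:200]
cv2.imwrite('pics/v3.png',cv2.resize(np.vstack([a,b]),None,fx=3.6,fy=3.6,interpolation=cv2.INTER_CUBIC))"
```

```text
[0, 0, 0] [357.84164758 152.20187885] [149.12165862 230.78944568]
[0.01, 0, 0] [360.5573155  153.92213391] [148.99630711 226.92794872]
[0, 0.01, 0] [360.03859243 150.56185587] [145.24146515 231.18273052]
[0, 0, 0.01] [358.36328857 149.60587448] [147.82821389 230.13544937]
```

View pics/v3.png

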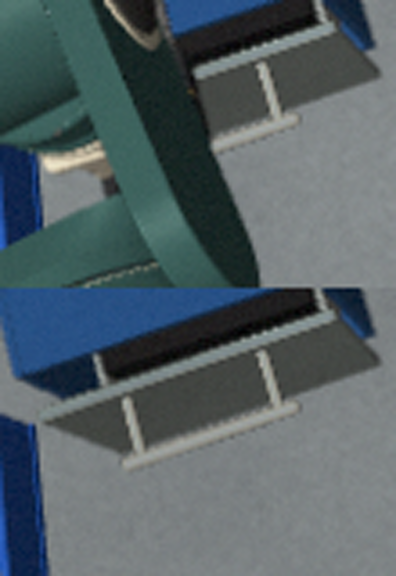

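```bash
python3 -c "
from h import *
for p in ([.1955,-.6461,.2023],[.5462,.2399,.2304]):
  p=np.array(p)-[0,0,.022]; print(proj('scene',p)[0],proj('top',p)[0])
p=np.array(arm.observe()['position'])
s0=cv2.imread('pics/scene0.png')
for n in('s1','s2'):
  m=(cv2.absdiff(cv2.GaussianBlur(cv2.imread(f'pics/{n}.png'),(3,3),0),cv2.GaussianBlur(s0,(3,3),0)).max(2)>30)
  for r in range(110,165,3): 
    c=np.where(m[r,320:400])[0]+320; print(n,r,(c.min(),c.max(),len(c)) if len(c) else None)
a=cv2.imread('pics/top0.png')[300:420,400:560];b=cv2.imread('pics/s1.png')[60:180,300:460]
cv2.imwrite('pics/v4.png',cv2.resize(np.hstack([a,b]),None,fx=2.5,fy=2.5,interpolation=cv2.INTER_CUBIC))"
```

```text
[-24.10008431 249.4517487 ] [531.88127939 336.46097482]
[359.5822623  132.62492575] [141.2703452  226.98408423]
s1 110 (np.int64(350), np.int64(380), 14)
s1 113 (np.int64(352), np.int64(377), 11)
s1 116 (np.int64(352), np.int64(356), 5)
s1 119 (np.int64(353), np.int64(377), 10)
s1 122 (np.int64(369), np.int64(376), 8)
s1 125 (np.int64(369), np.int64(374), 6)
s1 128 None
s1 131 None
s1 134 None
s1 137 None
s1 140 None
s1 143 None
s1 146 None
s1 149 None
s1 152 None
s1 155 None
s1 158 None
s1 161 None
s1 164 None
s2 110 (np.int64(330), np.int64(395), 40)
s2 113 (np.int64(331), np.int64(399), 40)
s2 116 (np.int64(350), np.int64(399), 39)
s2 119 (np.int64(349), np.int64(399), 37)
s2 122 (np.int64(353), np.int64(399), 32)
s2 125 (np.int64(356), np.int64(398), 34)
s2 128 (np.int64(356), np.int64(396), 28)
s2 131 (np.int64(355), np.int64(394), 24)
s2 134 (np.int64(355), np.int64(391), 14)
s2 137 (np.int64(355), np.int64(367), 13)
s2 140 (np.int64(356), np.int64(366), 11)
s2 143 (np.int64(357), np.int64(363), 7)
s2 146 None
s2 149 None
s2 152 None
s2 155 None
s2 158 None
s2 161 None
s2 164 None
```

View pics/v4.png

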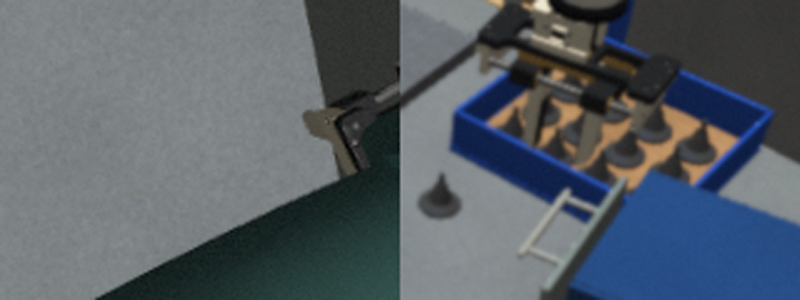

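In both scene views the tips show about 9 px above the prediction, and the start view in the top camera (tip near (522,346)) agrees. The fingers therefore really end about 30 mm higher than the reading implies. I'll test this by touch: lift, open to 0.33, then go down deeper in small steps watching the force.

```bash
python3 -m crank '[[0.33,0,0,-0.05,0],[0.33,0,0,0,0],[0.33,0,0,0,0],[0.33,0,0,0,0],[0.33,0,0,0.05,0],[0.33,0,0,0.02,0],[0.33,0,0,0.015,0],[0.33,0,0,0,0]]' |grep -E 'pos|force|open'
python3 -m crank '[[0.33,0,0,0.015,0],[0.33,0,0,0.015,0],[0.33,0,0,0,0]]' |grep -E 'pos|contact|open'
python3 -m crank '[[0,0,0,0,0],[0,0,0,0,0],[0,0,0,0,0],[0,0,0,0,0],[0,0,0,0,0]]' |grep -E 'pos|force|open'
```

```text
position: [0.5495, 0.245, 0.1422]
contact_force: [-0.7, -0.2, 0.0]
opening: 0.331
grasp_force: 0.0
position: [0.5495, 0.245, 0.1303]
contact_force: [-0.4, -1.2, -0.1]
opening: 0.326
position: [0.5497, 0.2451, 0.1314]
contact_force: [-2.9, -0.8, 3.4]
opening: 0.099
grasp_force: 30.0
```

The bar is gripped (opening 0.099, about 10 mm), so the offset is in height only. Now I pull along tool −y.

```bash
python3 -m crank '[[0,0,-0.02,0,0],[0,0,-0.03,0,0],[0,0,-0.03,0,0],[0,0,-0.03,0,0],[0,0,-0.03,0,0],[0,0,-0.03,0,0],[0,0,-0.03,0,0],[0,0,-0.02,0,0]]' |grep -E 'pos|force|open'
python3 -m crank '[[0,0,-0.01,0,0],[0,0,-0.01,0,0]]' |grep -E 'pos|contact|open'
python3 -m crank '[[0,0,-0.01,0,0],[0,0,-0.01,0,0]]' |grep -E 'pos|contact|open'
python3 -m crank '[[0,0,-0.01,0,0],[0,0,-0.01,0,0]]' |grep -E 'pos|contact|open'
```

```text
position: [0.4641, 0.2244, 0.1314]
contact_force: [7.2, -10.1, -0.8]
opening: 0.097
grasp_force: 30.0
position: [0.4567, 0.2226, 0.1314]
contact_force: [6.2, -11.7, 1.2]
opening: 0.095
position: [0.449, 0.2208, 0.1314]
contact_force: [7.8, -12.4, 1.3]
opening: 0.094
position: [0.4413, 0.2189, 0.1314]
contact_force: [7.5, -13.4, 1.7]
opening: 0.098
```

```bash
python3 -m crank '[[0,-0.003,-0.01,0,0],[0,0,-0.01,0,0]]' |grep -E 'pos|contact|open'
python3 -m crank '[[0,-0.0005,-0.01,0,0],[0,0,-0.01,0,0]]' |grep -E 'pos|contact|open'
python3 -m crank '[[0,-0.0005,-0.01,0,0],[0,0,-0.01,0,0]]' |grep -E 'pos|contact|open'
```

```text
position: [0.4334, 0.2169, 0.1314]
contact_force: [5.2, -6.0, 1.1]
opening: 0.096
position: [0.4257, 0.215, 0.1314]
contact_force: [6.2, -4.5, -0.0]
opening: 0.097
position: [0.4227, 0.2143, 0.1315]
contact_force: [59.5, 10.8, -26.9]
opening: 0.155
```

The stop is felt (59 N). I relieve the pull, hold, open, and rise straight up.

```bash
python3 -m crank '[[0,0,0.011,0,0],[0,0,0,0,0],[0,0,0,0,0]]' |grep -E 'pos|contact|open'
python3 -m crank '[[0.33,0,0,0,0],[0.33,0,0,0,0],[0.33,0,0,0,0],[0.33,0,0,-0.05,0],[0.33,0,0,-0.1,0],[0.33,0,0,-0.1,0],[0.33,0,0,-0.1,0],[0.33,0,0,-0.1,0]]'|grep -E 'pos|contact|open'
python3 -m crank '[[0.5,0,0,0,0]]'|grep -E 'pos|contact|open'
```

```text
position: [0.4253, 0.2149, 0.1315]
contact_force: [36.6, 5.3, -13.8]
opening: 0.102
position: [0.4213, 0.2145, 0.3128]
contact_force: [0.9, -0.3, 0.3]
opening: 0.328
position: [0.4224, 0.215, 0.3166]
contact_force: [0.2, 0.2, 0.7]
opening: 0.377
```

```bash
python3 -c "
from h import *
need([.5275,-.308,.26],np.pi/2-.095)"
```

```text
t 11.7 pos [0.4224 0.215  0.3166] yaw 1.7925 F [0.2 0.2 0.7] open 0.377 | need xyz [-1.3335 -0.0322  0.1394] twist 0.1008
```

```bash
python3 -m crank '[[0.5,-0.1,-0.002,0,0],[0.5,-0.1,-0.002,0,0],[0.5,-0.1,-0.002,0,0],[0.5,-0.1,-0.002,0,0],[0.5,-0.1,-0.002,0,0],[0.5,-0.1,-0.002,0,0],[0.5,-0.1,-0.002,0,0],[0.5,-0.1,-0.002,0,0]]' >/dev/null
python3 -m crank '[[0.5,-0.1,-0.002,0,0],[0.5,-0.1,-0.002,0,0],[0.5,-0.1,-0.002,0,0],[0.5,-0.1,-0.002,0,0],[0.5,-0.1,-0.002,0,0],[0.5,0,0,0,0.04],[0.5,0,0,0,0.04],[0.5,0,0,0.1,0.02]]' >/dev/null
python3 -m crank '[[0.5,0,0,0,0],[0.5,0,0,0,0]]' >/dev/null
python3 -c "
from h import *
need([.5275,-.308,.25],np.pi/2-.095)
b=save('scene','s5');s0=cv2.imread('pics/scene0.png')
p=np.array(arm.observe()['position']);a=p-[0,0,.022];print(proj('scene',a),proj('scene',a+[0,0,.03]),proj('top',a),proj('top',a+[0,0,.03]))
save('top','t5')
a=b[140:300,110:310,::-1];t=cv2.imread('pics/t5.png')[140:300,270:470]
cv2.imwrite('pics/v5.png',cv2.resize(np.hstack([a,t]),None,fx=2,fy=2,interpolation=cv2.INTER_CUBIC))
print([ (q,np.round(d['box'])) for q in('wheel','drawer','slot') for c in('top',) for d in arm.spot_in(c,q)[:1]])
"
```

```text
t 13.5 pos [ 0.5255 -0.2947  0.271 ] yaw 1.4804 F [-0.5 -0.   1.4] open 0.499 | need xyz [-0.0328  0.008   0.0524] twist 0.0015
[[193.54659215 227.88401267]] [[191.12242368 219.07299686]] [[371.75536031 208.41348655]] [[374.85309846 205.39288167]]
[('drawer', array([114., 186., 208., 289.])), ('slot', array([111., 187., 209., 288.]))]
```

View pics/v5.png

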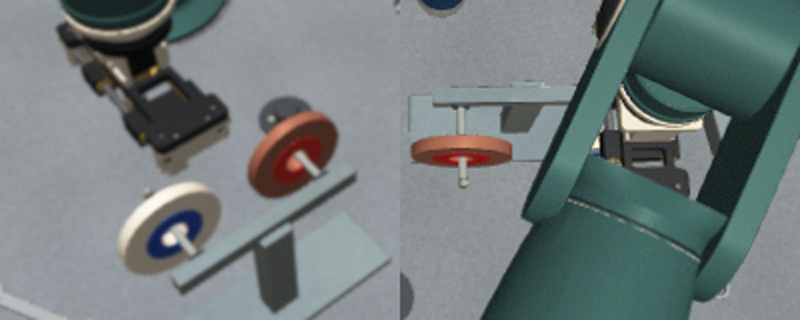

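The arm hides the wheel in the top view. In the scene crop the gripper body covers the fingertips near (190,160), so I can't measure height from this view. I'll find the tip height by gently touching the stand's cross bar (z 185 mm, fixed) between the hooks with shut fingers.

```bash
python3 -c "
from h import *
need([.602,-.229,.222],np.pi/2-.095)"
python3 -m crank '[[0,0.08,0.092,0,0],[0,0.079,0.092,0,0],[0,0,0,0,0],[0,0,0,0,0],[0,0,0,0.08,0],[0,0,0,0.03,0],[0,0,0,0,0]]' |grep -E 'pos|contact|open'
```

```text
t 13.75 pos [ 0.5262 -0.295   0.2725] yaw 1.4791 F [-0.  -0.6  0.5] open 0.5 | need xyz [0.1818 0.1735 0.1263] twist 0.0011
position: [0.6039, -0.2388, 0.2255]
contact_force: [-0.2, -0.2, -0.3]
opening: 0.011
```

```bash
for i in 1; do python3 -m crank '[[0,0,0,0.02,0],[0,0,0,0.02,0],[0,0,0,0,0]]' |grep -E 'pos|contact'; done
python3 -m crank '[[0,0,0,0.02,0],[0,0,0,0.01,0],[0,0,0,0,0]]' |grep -E 'pos|contact'
python3 -m crank '[[0,0,0,0.01,0],[0,0,0,0,0]]' |grep -E 'pos|contact'
```

```text
position: [0.6048, -0.2385, 0.2104]
contact_force: [0.1, -0.8, 0.5]
position: [0.6049, -0.2383, 0.1984]
contact_force: [0.1, 0.3, -0.0]
position: [0.605, -0.2384, 0.1947]
contact_force: [-0.4, 0.2, 0.5]
```

```bash
python3 -m crank '[[0,0,0,0.01,0],[0,0,0,0,0]]' |grep -E 'pos|contact'
python3 -m crank '[[0,0,0,0.01,0],[0,0,0,0,0]]' |grep -E 'pos|contact'
python3 -m crank '[[0,0,0,0.008,0],[0,0,0,0,0]]' |grep -E 'pos|contact'
python3 -m crank '[[0,0,0,0.006,0],[0,0,0,0,0]]' |grep -E 'pos|contact'
```

```text
position: [0.6049, -0.2384, 0.1906]
contact_force: [0.7, 0.2, 0.0]
position: [0.6049, -0.2384, 0.1865]
contact_force: [-0.5, 0.1, -0.5]
position: [0.6049, -0.2384, 0.1835]
contact_force: [-0.7, 0.4, -0.6]
position: [0.605, -0.2384, 0.1812]
contact_force: [0.1, -0.7, 0.5]
```

```bash
python3 -m crank '[[0,0,0,0.006,0],[0,0,0,0,0]]' |grep -E 'pos|contact'
python3 -m crank '[[0,0,0,0.006,0],[0,0,0,0,0]]' |grep -E 'pos|contact'
python3 -m crank '[[0,0,0,0.006,0],[0,0,0,0,0]]' |grep -E 'pos|contact'
python3 -m crank '[[0,0,0,0.006,0],[0,0,0,0,0]]' |grep -E 'pos|contact'
```

```text
position: [0.605, -0.2384, 0.1788]
contact_force: [-0.5, 0.8, -0.2]
position: [0.605, -0.2384, 0.1764]
contact_force: [-0.9, -0.6, 0.3]
position: [0.605, -0.2384, 0.174]
contact_force: [0.8, -0.7, -0.1]
position: [0.6049, -0.2384, 0.1715]
contact_force: [0.1, -0.4, 0.3]
```

```bash
python3 -m crank '[[0,0,0,0.006,0],[0,0,0,0,0]]' |grep -E 'pos|contact'
python3 -m crank '[[0,0,0,0.006,0],[0,0,0,0,0]]' |grep -E 'pos|contact'
python3 -m crank '[[0,0,0,0.006,0],[0,0,0,0,0]]' |grep -E 'pos|contact'
python3 - <<'E'
from h import *
b=save('scene','s6')[:,:,::-1].copy();s0=cv2.imread('pics/scene0.png')
p=np.array(arm.observe()['position'])
for d in(.022,-.008,-.018):print(d,proj('scene',p-[0,0,d]),proj('top',p-[0,0,d]))
m=cv2.absdiff(cv2.GaussianBlur(b,(3,3),0),cv2.GaussianBlur(s0,(3,3),0)).max(2)>30
for r in range(200,300,4):
    c=np.where(m[r,190:330])[0]+190; print(r,(c.min(),c.max(),len(c)) if len(c) else None,end=' ')
E
```

```text
position: [0.605, -0.2384, 0.1692]
contact_force: [-0.5, -0.6, -0.1]
position: [0.6051, -0.2385, 0.169]
contact_force: [-7.0, 2.4, 13.5]
position: [0.6052, -0.2385, 0.1689]
contact_force: [-14.2, 6.2, 30.0]
0.022 [[242.28169854 261.49714474]] [[336.06555226 189.4061729 ]]
-0.008 [[241.31171374 254.24193467]] [[337.72608302 186.17312889]]
-0.018 [[240.9770438  251.73977616]] [[338.30181902 185.05192341]]
200 (np.int64(197), np.int64(254), 54) 204 (np.int64(199), np.int64(254), 53) 208 (np.int64(201), np.int64(251), 51) 212 (np.int64(203), np.int64(251), 43) 216 (np.int64(211), np.int64(253), 36) 220 (np.int64(214), np.int64(259), 42) 224 (np.int64(215), np.int64(260), 38) 228 (np.int64(216), np.int64(260), 39) 232 (np.int64(219), np.int64(275), 43) 236 (np.int64(223), np.int64(271), 36) 240 (np.int64(226), np.int64(279), 48) 244 (np.int64(230), np.int64(277), 43) 248 (np.int64(235), np.int64(275), 36) 252 (np.int64(237), np.int64(269), 30) 256 (np.int64(246), np.int64(264), 19) 260 (np.int64(249), np.int64(255), 7) 264 (np.int64(247), np.int64(252), 6) 268 None 272 None 276 None 280 None 284 None 288 None 292 None 296 None
```

The contact came at a reading of 0.169, so true tip z = reading + 16 mm. That agrees with the pictures. Now I rise, open, and go over the white wheel.

```bash
python3 -m crank '[[0.5,0,0,-0.05,0],[0.5,0,0,-0.1,0],[0.5,0,0,-0.1,0],[0.5,0,0,0,0],[0.5,0,0,0,0]]' |grep -E 'pos|contact|open'
python3 -c "
from h import *
need([.5275,-.308,.187],np.pi/2-.095)"
```

```text
position: [0.6053, -0.2385, 0.2656]
contact_force: [0.3, -0.4, -0.8]
opening: 0.387
t 18.0 pos [ 0.6053 -0.2385  0.2656] yaw 1.4782 F [ 0.3 -0.4 -0.8] open 0.387 | need xyz [-0.1908 -0.178   0.1962] twist 0.0008
```

```bash
python3 -m crank '[[0.5,-0.063,-0.06,0,0],[0.5,-0.064,-0.06,0,0],[0.5,-0.064,-0.058,0,0],[0.5,0,0,0,0],[0.5,0,0,0,0],[0.5,0,0,0.08,0],[0.5,0,0,0.03,0],[0.5,0,0,0,0]]' |grep -E 'pos|contact|open'
python3 -m crank '[[0.5,0,0,0.02,0],[0.5,0,0,0.02,0],[0.5,0,0,0.02,0],[0.5,0,0,0.02,0],[0.5,0,0,0,0],[0.5,0,0,0,0]]' |grep -E 'pos|contact|open'
python3 -c "
from h import *
need([.5275,-.308,.187],np.pi/2-.095)"
```

```text
position: [0.5269, -0.3069, 0.2181]
contact_force: [0.2, -0.3, -0.4]
opening: 0.497
position: [0.527, -0.3079, 0.1887]
contact_force: [0.0, -0.4, 0.2]
opening: 0.5
t 19.4 pos [ 0.527  -0.3079  0.1887] yaw 1.4782 F [ 0.  -0.4  0.2] open 0.5 | need xyz [-0.0001  0.0012  0.0043] twist 0.0008
```

```bash
python3 -m crank '[[0,0,0,0,0],[0,0,0,0,0],[0,0,0,0,0],[0,0,0,0,0],[0,0,0,0,0],[0,0,0,0,0]]' |grep -E 'pos|force|open'
```

```text
position: [0.5272, -0.308, 0.1889]
contact_force: [0.1, 0.8, 1.1]
opening: 0.17
grasp_force: 30.0
```

The wheel is held (15.8 mm). I lift in small steps until the bore touches.

```bash
python3 -m crank '[[0,0,0,-0.01,0],[0,0,0,-0.01,0],[0,0,0,-0.01,0],[0,0,0,-0.01,0],[0,0,0,0,0]]' |grep -E 'pos|contact'
python3 -m crank '[[0,0,0,-0.005,0],[0,0,0,0,0]]' |grep -E 'pos|contact'
python3 -m crank '[[0,0,0,-0.004,0],[0,0,0,0,0]]' |grep -E 'pos|contact'
```

```text
position: [0.5273, -0.308, 0.2055]
contact_force: [-0.7, -0.1, -3.5]
position: [0.5271, -0.3079, 0.2069]
contact_force: [0.9, 0.3, -4.0]
position: [0.5271, -0.308, 0.2085]
contact_force: [0.4, 0.2, -4.8]
```

```bash
python3 -m crank '[[0,0,0,-0.003,0],[0,0,0,0,0]]' |grep -E 'pos|contact'
python3 -m crank '[[0,0,0,-0.003,0],[0,0,0,0,0]]' |grep -E 'pos|contact'
```

```text
position: [0.5271, -0.308, 0.2097]
contact_force: [-0.5, 1.0, -4.0]
position: [0.5271, -0.308, 0.2109]
contact_force: [0.6, 1.0, -3.9]
```

```bash
python3 -m crank '[[0,0,0,-0.003,0],[0,0,0,0,0]]' |grep -E 'pos|contact'
python3 -m crank '[[0,0,0,-0.003,0],[0,0,0,0,0]]' |grep -E 'pos|contact'
```

```text
position: [0.527, -0.3079, 0.2112]
contact_force: [0.8, -0.1, -11.3]
position: [0.5268, -0.3077, 0.2114]
contact_force: [2.9, -1.6, -24.9]
```

Touched at 0.2111. I go back 2.5 mm and draw along the hook.

```bash
python3 -m crank '[[0,0,0,0.0113,0],[0,0,0,0,0],[0,0,0,0,0]]' |grep -E 'pos|contact'
python3 -m crank '[[0,0,-0.015,0,0],[0,0,-0.02,0,0],[0,0,0,0,0]]' |grep -E 'pos|contact'
python3 -m crank '[[0,0,-0.02,0,0],[0,0,-0.02,0,0],[0,0,0,0,0]]' |grep -E 'pos|contact'
```

```text
position: [0.5273, -0.3081, 0.2098]
contact_force: [-0.5, -0.2, -4.2]
position: [0.5123, -0.3066, 0.2092]
contact_force: [0.5, 0.4, -3.5]
position: [0.4963, -0.3052, 0.2089]
contact_force: [0.4, -0.5, -4.2]
```

```bash
python3 -m crank '[[0,0,-0.02,0,0],[0,0,-0.025,0,0],[0,0,-0.025,0,0],[0,0,-0.03,0,0],[0,0,-0.03,0,0],[0,0,-0.04,0,0],[0,0,0,0,0],[0,0,0,0,0]]' |grep -E 'pos|contact|open'
python3 - <<'E'
from h import *
save('top','t7');save('scene','s7')
R=[]
t=cv2.imread('pics/t7.png')[170:300,90:230];s=cv2.imread('pics/s7.png')[90:220,290:430]
cv2.imwrite('pics/v6.png',cv2.resize(np.hstack([t,s]),None,fx=2.85,fy=2.85,interpolation=cv2.INTER_CUBIC))
E
```

```text
position: [0.4292, -0.299, 0.209]
contact_force: [0.4, 0.5, -3.9]
opening: 0.17
```

View pics/v6.png

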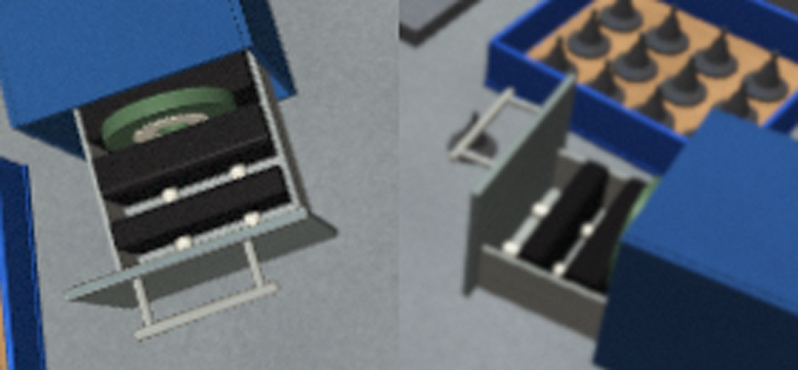

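The drawer stands open. In the top crop the handle ends are at (140,335) and (274,288), and the front slot with its rail dots is at (170,194) and (237,172). The front wall's rear edge is near (200,203) and the panel strip is about 8 px thick. I convert these to positions.

```bash
cat >> h.py <<'E'
def back(c,px,z):
    return np.array([least_squares(lambda p:proj(c,[p[0],p[1],z])[0]-q,[.5,.2]).x for q in np.atleast_2d(px)])
E
cat > slot.py <<'E'
from h import *
t=lambda *q:np.array(q)/2.85+[90-.3,170-.3]
s=lambda *q:(np.array(q)-[399,0])/2.85+[290-.3,90-.3]
f=lambda p:np.concatenate([(proj(c,np.array([[0,.06,0],[0,-.06,0]])@Rz(p[3]).T+p[:3])-o).ravel() for c,o in(('top',t((140,335),(274,288))),('scene',s((510,93),(453,156))))])
H=least_squares(f,[.42,.21,.15,.23]).x;print('handle',H,np.round(f(H),1))
yaw=.236;u=lambda P,h:(P-h)@Rz(yaw)[:2,:2]
for nm,h in(('cam',H[:2]),('grip',np.array([.4253,.2149]))):
    print(nm,'panel strip front',u(back('top',t((66,300),(190,259),(311,217)),.165),h).round(4).tolist(),'rear',u(back('top',t((186,248),(305,208)),.165),h).round(4).tolist())
    print(' wall rear edge z.085',u(back('top',t((200,203),(130,224),(260,180)),.085),h).round(4).tolist())
    for z in(.03,.04):print(' rails',z,u(back('top',t((170,194),(237,172),(183,243),(251,218)),z),h).round(4).tolist(),u(back('scene',s((587,230),(558,268),(540,210),(512,247)),z),h).round(4).tolist())
m=arm.observe();print(m['time'],m['position'],m['wrist_torque'],m['contact_force'])
E
python3 slot.py
```

```text
handle [0.42487325 0.2128454  0.14875398 0.23517228] [-0.  -0.3 -0.3  0.  -0.3 -0.1 -0.1  0.2]
cam panel strip front [[0.0461, 0.1076], [0.0446, -0.003], [0.0447, -0.1113]] rear [[0.0547, -0.0023], [0.0538, -0.1087]]
 wall rear edge z.085 [[0.1068, -0.0044], [0.1096, 0.0633], [0.1089, -0.0638]]
 rails 0.03 [[0.1382, 0.035], [0.1372, -0.034], [0.0874, 0.0358], [0.0888, -0.0343]] [[0.123, 0.0352], [0.1219, -0.0331], [0.065, 0.0352], [0.0657, -0.0322]]
 rails 0.04 [[0.1356, 0.0323], [0.1346, -0.0361], [0.0854, 0.033], [0.0868, -0.0364]] [[0.1261, 0.0254], [0.125, -0.0422], [0.0688, 0.0254], [0.0695, -0.0412]]
grip panel strip front [[0.0452, 0.1057], [0.0437, -0.0049], [0.0438, -0.1132]] rear [[0.0538, -0.0042], [0.0529, -0.1106]]
 wall rear edge z.085 [[0.1059, -0.0063], [0.1087, 0.0614], [0.108, -0.0657]]
 rails 0.03 [[0.1373, 0.0331], [0.1363, -0.0359], [0.0865, 0.0339], [0.0879, -0.0362]] [[0.1221, 0.0333], [0.121, -0.035], [0.0641, 0.0333], [0.0648, -0.0341]]
 rails 0.04 [[0.1347, 0.0304], [0.1337, -0.038], [0.0845, 0.0311], [0.0859, -0.0383]] [[0.1253, 0.0235], [0.1241, -0.0441], [0.0679, 0.0235], [0.0686, -0.0431]]
23.5 [ 0.42967443 -0.2988919   0.20870201] [-0.03047161 -0.09296859 -0.0004698 ] [ 0.41188344  0.04120253 -4.86257487]
```

Everything agrees: handle z 0.149, rail mid-line at y≈0, and slot 0.1295 m behind the bar, i.e. (0.551, 0.243). Now I rise, carry, and turn.

```bash
python3 -m crank '[[0,0,0,-0.05,0],[0,0,0,-0.08,-0.035],[0,0,0,-0.08,-0.035],[0,0,0,-0.07,-0.035],[0,0,0,0,0],[0,0,0,0,0]]' |grep -E 'contact|open'
python3 -c "
from h import *
need([.5508,.2431,.32],np.pi/2+.236)"
```

```text
contact_force: [0.6, 0.1, -5.2]
opening: 0.168
t 24.1 pos [ 0.4298 -0.2989  0.3199] yaw 1.8057 F [ 0.6  0.1 -5.2] open 0.168 | need xyz [ 1.2474e+00  6.0950e-01 -2.0000e-04] twist -0.0004
```

```bash
python3 -m crank '[[0,0.04,0.02,0,0],[0,0.08,0.04,0,0],[0,0.08,0.04,0,0],[0,0.08,0.04,0,0],[0,0.08,0.04,0,0],[0,0.08,0.04,0,0],[0,0.08,0.04,0,0],[0,0.08,0.04,0,0]]' |grep -E 'contact|open'
python3 -m crank '[[0,0.08,0.04,0,0],[0,0.08,0.04,0,0],[0,0.08,0.04,0,0],[0,0.08,0.04,0,0],[0,0.08,0.04,0,0],[0,0.08,0.04,0,0],[0,0.08,0.03,0,0],[0,0.06,0.03,0,0]]' |grep -E 'contact|open'
python3 -m crank '[[0,0.04,0.02,0,0],[0,0,0,0,0],[0,0,0,0,0]]' |grep -E 'contact|open'
python3 -c "
from h import *
need([.5508,.2431,.32],np.pi/2+.236)"
```

```text
contact_force: [0.4, 0.1, -4.3]
opening: 0.171
contact_force: [0.4, -0.3, -4.2]
opening: 0.171
contact_force: [-0.2, -0.1, -4.4]
opening: 0.172
t 26.0 pos [0.552  0.249  0.3195] yaw 1.8074 F [-0.2 -0.1 -4.4] open 0.172 | need xyz [-0.0137 -0.0065 -0.0013] twist 0.0002
```

```bash
python3 -m crank '[[0,-0.0137,-0.0065,0,0],[0,0,0,0.05,0],[0,0,0,0.1,0],[0,0,0,0.1,0],[0,0,0,0.05,0],[0,0,0,0,0],[0,0,0,0,0]]' |grep -E 'contact|open'
python3 - <<'E'
from h import *
need([.5508,.2431,.1138],np.pi/2+.236)
p=np.array(arm.observe()['position'])
for c in('scene','top'):
    im=save(c,c+'9'); print(c,[(np.round(d['box'],1).tolist(),round(d['conf'],2)) for d in arm.spot_in(c,'wheel')[:2]],'pred',box(c,disc(p-[0,0,.0248],.236)).round(1))
    print([(np.round(d['box'],1).tolist(),round(d['conf'],2)) for d in arm.spot_in(c,'handle')[:2]])
E
```

```text
contact_force: [0.4, -1.1, -2.9]
opening: 0.17
t 26.7 pos [0.5511 0.2426 0.2018] yaw 1.8069 F [ 0.4 -1.1 -2.9] open 0.17 | need xyz [ 0.0014 -0.0005  0.2201] twist 0.0
scene [([347.7, 120.0, 371.6, 163.9], 0.79)] pred [346.8 119.2 372.6 163.7]
[([307.0, 117.7, 378.2, 209.8], 0.79)]
top [([140.2, 215.6, 167.0, 239.0], 0.7)] pred [117.3 214.5 170.8 239.6]
[([138.4, 185.4, 210.1, 284.2], 0.57)]
```

The wheel box matches the prediction to 1 px in the scene view. I lower it into the slot with force checks.

```bash
python3 -m crank '[[0,0.001,0,0.03,0],[0,0,0,0.03,0],[0,0,0,0.015,0],[0,0,0,0,0]]' |grep -E 'pos|contact'
python3 -m crank '[[0,0,0,0.015,0],[0,0,0,0.01,0],[0,0,0,0,0]]' |grep -E 'pos|contact'
python3 -m crank '[[0,0,0,0.015,0],[0,0,0,0.01,0],[0,0,0,0,0]]' |grep -E 'pos|contact'
```

```text
position: [0.5502, 0.2436, 0.1688]
contact_force: [-0.2, 1.0, -4.5]
position: [0.5506, 0.2437, 0.16]
contact_force: [-0.2, 0.1, -4.0]
position: [0.5505, 0.2436, 0.1498]
contact_force: [-1.2, 0.8, -3.0]
```

```bash
python3 -m crank '[[0,0,0,0.015,0],[0,0,0,0.015,0],[0,0,0,0,0]]' |grep -E 'pos|contact'
python3 -m crank '[[0,0,0,0.015,0],[0,0,0,0.015,0],[0,0,0,0,0]]' |grep -E 'pos|contact'
python3 -m crank '[[0,0,0,0.01,0],[0,0,0,0.005,0],[0,0,0,0,0]]' |grep -E 'pos|contact'
```

```text
position: [0.5504, 0.2436, 0.1374]
contact_force: [0.2, -1.1, -4.8]
position: [0.5504, 0.2436, 0.1254]
contact_force: [-0.5, 0.1, -4.4]
position: [0.5507, 0.2437, 0.1203]
contact_force: [-0.7, -0.1, -4.3]
```

```bash
python3 -m crank '[[0,0,0,0.008,0],[0,0,0,0,0]]' |grep -E 'pos|contact'
python3 -m crank '[[0,0,0,0.005,0],[0,0,0,0,0]]' |grep -E 'pos|contact'
python3 -m crank '[[0,0,0,0.003,0],[0,0,0,0,0]]' |grep -E 'pos|contact'
```

```text
position: [0.5507, 0.2437, 0.117]
contact_force: [0.5, 1.0, -4.6]
position: [0.5507, 0.2437, 0.1152]
contact_force: [-1.0, 0.0, -3.6]
position: [0.5507, 0.2437, 0.1141]
contact_force: [0.6, 0.6, -4.0]
```

```bash
python3 -m crank '[[0,0,0,0.003,0],[0,0,0,0,0]]' |grep -E 'pos|contact'
python3 -m crank '[[0,0,0,0.003,0],[0,0,0,0,0]]' |grep -E 'pos|contact'
```

```text
position: [0.5509, 0.2438, 0.1132]
contact_force: [0.1, 0.8, -3.7]
position: [0.5512, 0.2437, 0.1129]
contact_force: [-1.3, -2.3, 6.2]
```

The wheel is seated at 0.113, as expected. I release with a small opening and rise.

```bash
python3 -m crank '[[0.33,0,0,-0.002,0],[0.33,0,0,0,0],[0.33,0,0,0,0],[0.33,0,0,0,0]]' |grep -E 'pos|contact|open'
python3 -m crank '[[0.33,0,0,-0.03,0],[0.33,0,0,-0.05,0],[0.33,0,0,-0.1,0],[0.33,0,0,-0.1,0],[0.33,0,0,-0.1,0],[0.33,0,0,-0.1,0],[0.33,0,0,0,0]]' |grep -E 'pos|contact|open'
python3 - <<'E'
from h import *
for c in('scene','top'):
    save(c,c+'e'); print(c,[(np.round(d['box'],1).tolist(),round(d['conf'],2)) for d in arm.spot_in(c,'wheel')[:2]],'pred',box(c,disc(np.array([.551,.2435,.089]),.236)).round(1))
for q in('wheel_red','flange','wrench','cone_part','spray_bottle','handle'): print(q,[np.round(d['box']).tolist() for d in arm.spot_in('scene',q)[:1]])
E
```

```text
position: [0.5508, 0.2438, 0.1126]
contact_force: [0.3, 0.5, 0.1]
opening: 0.327
position: [0.5516, 0.2441, 0.3118]
contact_force: [0.1, -0.8, 0.5]
opening: 0.33
scene [([344.7, 141.6, 365.9, 186.3], 0.65)] pred [343.2 143.3 367.5 184.7]
top [([134.0, 221.8, 180.9, 246.3], 0.64), ([275.1, 179.5, 384.1, 236.7], 0.56)] pred [130.6 221.5 179.4 244.3]
wheel_red [[343.0, 144.0, 367.0, 186.0]]
flange [[242.0, 191.0, 264.0, 206.0]]
wrench [[99.0, 281.0, 158.0, 315.0]]
cone_part []
spray_bottle [[184.0, 198.0, 303.0, 339.0]]
handle [[307.0, 117.0, 378.0, 210.0]]
```

The wheel stands where it was predicted, and the handle box hasn't changed, so the drawer is still at its stop. Handing in.

```bash
python3 -c "
from bench import arm
print(arm.sign_off())"
```

```text
the job is handed in; nothing more can be done
None
```

The drawer is out to its stop and the white wheel is released on edge in the front slot, within about 2–3 px of its expected place in both cameras; the job is handed in, and the sign-off returned no verdict.

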